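Park the guide rail behind the keeper post

ROBOT

A 7-joint arm with a two-finger parallel gripper is mounted at the origin on the work surface. World frame = base frame: x ahead of the robot, y to its left, z up, the work surface at z = 0. Lengths are in mm, angles in rad, forces in N, time in s.
With the tool pointing down it reaches from about 350 to 900 mm from the base axis. Payload 19.9 kg.
Tool frame: the origin (TCP) lies midway between the tips of the shut fingers; the grasp point (between the pads) lies 19 mm behind it; z points along the fingers, y is the line along which they close (so a half turn about z gives the same grasp; the last joint's range is limited). The gripper opens to 94 mm and grips with 3 to 60 N. Pads are 16 mm wide; open, the fingers measure 119 mm over their backs; the gripper's body (75 mm by 177 mm) begins 78 mm behind the grasp point.
Start: joints at [1.22, 0.417, -0.01, 1.614, 0.005, 1.111, -0.053], TCP at [190.536, -595.227, 205.425] pointing down, gripper open.
Joint ranges: [-2.81, 2.81], [-0.39, 2.02], [-1.27, 1.25], [0.06, 2.57], [-1.19, 4.33], [0.19, 2], [-2.82, 2.82]. Speed limits (rad/s): [1.89, 1.89, 2.39, 2.39, 3.01, 3.01, 3.01].

INTERFACE

Orientations are given as a rotation vector (axis times angle).
In Python, from cell import manip, camera, sign_off gives the robot as it stands.
- The arm moves only by the tool move_arm, never from a script. Its argument "commands" is a list of rows, each a list of 3 entries, a list of its own where there are three numbers: the shift along the world's x, y, z each as a share of 300 mm, from -1 to 1, then the turn about the world's z as a share of 10 degrees, from -1 to 1, then the closure, from 0 (fully open) to 1 (shut). A call has 1 to 12 rows; each row shifts and turns the commanded pose from where the row before left it; what a row does not reach is not made up. A row lasts 1/8 s, in which the tool goes at most 62.5 mm and 10.7 degrees, less where a joint would pass 70% of its speed; a pose out of reach is approached as far as the arm can. A call with a number of a shift or a turn outside -1 to 1 is refused whole. A call with a gripper value outside its range is refused whole. The fingers move at their own pace and stop on an object; the grip force is fixed at half the most. Time passes only in rows, so rows that do not move let the fingers close. It gives the time, the measured TCP pose, the force, the opening and the grip force at its end, in the units of the state.
- manip.observe(): the state, without advancing time (a new reading comes with each control period).
- camera(name): name is "scene" or "top" or "wrist"; returns a dict with "frame" (480x640x3 uint8, red, green, blue), "depth" (480x640 float32, mm along the optical axis (not along the pixel's ray), 0 where there is no reading), "vertical_fov" (degrees; the focal length in pixels is half the picture's height over the tangent of half this angle, whatever the lens; pixels are square), "cx", "cy" (the principal point, pixels), "k1" (the pictures are not rectified: a ray, as slopes to the right and down, at radius r is drawn at 1 + k1 r^2 times it, then the intrinsics apply), "position" and "orientation" of the camera in the world. Camera axes: x right, y down, z forward; pixel columns grow to the right and rows downward; lengths in mm; the calibration is good to about 2 mm. A picture is of the moment at which its call begins.
- sign_off(): hands the job in; it is judged then, once.
The state is a dict: "time": time; "qpos": joint angles; "qd": joint speeds; "joint_efforts": joint torques, N m; "tool_pos": TCP position; "ee_rot": TCP orientation; "contact_force": force on the tool from outside, world axes, zero at the start; "moment": the same for the moment, N m; "width": opening from 0.0 (shut) to 1.0 (fully open); "finger_force": force on a finger pad.
Only numpy, scipy, OpenCV 4.12 (cv2) and the standard library are available. Lean on these libraries where they do the work, as an engineer would, in place of code of your own. Each camera call takes 0.05 s, during which the arm holds its last target. There are 200 camera calls.

TASK

The loose green guide rail has been left lying on the packing table; put it away in its bay before the next jars come. Push one end and then the other along the table with the fingertips, angling it in behind the white post, until it lies flush along the back plate between the two blue end stops. Only push it: do not grip it or lift it, and leave the two small jars and the heat gun where they stand.

Things in the scene. Friction and masses are not known exactly. Their poses are not given: they have to be found in the camera images.
- rail_center (a point): centre of the loose guide rail: a straight bar 300 mm long, 32 wide, 36 high, about 0.5 kg, lying on the table; steel core, green plastic strip along each long side, black end caps. Point at half height, 18 mm above the table. x runs along the bar (end_b to end_a), z up. Either end may go in first. It slides with dry friction and stays where it is left
- end_a (a point): middle of the rail's end face at its +x end, half-way up (150 mm from the rail's centre)
- end_b (a point): middle of the rail's end face at its -x end, half-way up (150 mm from the rail's centre)
- strip_l: green wear strip on the rail's +y side, 284 mm long, 12 mm wide, 32 mm high, fixed to the rail; origin at its centre. Its outer face is 16 mm from the rail's centre line
- strip_r: green wear strip on the rail's -y side, the same size, fixed to the rail; origin at its centre
- bay: fixed parking bay, open towards the robot. Origin on the table at mid-length of the front face of its upright metal back plate; x points into the plate (away from the robot), y along it to the left, z up. Plate 420 mm long, 5 thick, 45 high, with a low foot behind. No floor of its own: the rail slides on the table. A parked rail has its centre line 16 mm in front of the plate
- stop_l (a point): foot of the left (+y) blue end stop of the bay, on its inner face where it meets the back plate and the table, 170 mm left of the bay's origin (340 mm between the two inner faces). The stop sticks out 50 mm from the plate towards the robot, 8 mm thick, 30 mm high; axes as the bay's
- stop_r (a point): foot of the right (-y) blue end stop of the bay, on its inner face where it meets the back plate and the table, 170 mm right of the bay's origin (340 mm between the two inner faces). The stop sticks out 50 mm from the plate towards the robot, 8 mm thick, 30 mm high; axes as the bay's
- post: fixed upright keeper post with a white nylon sleeve, 30 mm in diameter and 85 mm high, standing in front of the left (+y) part of the bay, its axis 85 mm in front of the plate, so that 70 mm are free between the sleeve and the plate; origin on its axis at the table, axes as the bay's. It stands 65 to 95 mm left of the middle of the bay
- jar_1: small full jar with a black lid, 66 mm in diameter, 95 mm high, loose, standing on the table to the left in front of the bay; origin under its centre. To be left alone
- jar_2: the same kind of jar, standing on the table to the right of the bay; origin under its centre. To be left alone
- heat_gun: grey-green hot-air gun lying on its side to the left near the robot, about 190 mm long and 70 mm high, with its handle out to +y by 140 mm and its nozzle to +x; origin on the table under the middle of its barrel. To be left alone
Not all that is in view belongs to the job. Of the things that look like the post, take the one that is farthest from the robot's base at the start.

How it is judged:
By the outcome, as a careful person would: the job done as asked, in the order asked, and still so for the second after the job is handed in, with the robot touching nothing.
It also fails if it takes over 72 s, if anything falls off the work surface, if the arm or the gripper's body presses on something with over 40 N, if the wrist force passes 120 N, or if a joint passes its speed limit or range.

## Working session

There is one attempt and no reset: what is moved stays moved. The work goes in short steps, Python scripts to look and compute and a tool call to move; the robot and the scene stay as the last step left them, time stands still between calls to the robot, and variables do not carry over. Pictures are saved under pics/ and viewed, at most 10 in all, crops included, and the job is handed in when it is done.

Besides the shell and the picture viewer there is one more tool, called as name(argument=value, ...) on one line, values as JSON. move_arm: Moves the arm, as the interface text tells. Shift numbers are shares of 300 mm and turn numbers shares of 10 degrees, none past 1 either way. Its arguments: {"type":"object","properties":{"commands":{"type":"array"}},"required":["commands"]}

```bash
mkdir -p pics; ls
cat > h.py <<'E'
import numpy as np, cv2
from cell import manip, camera, sign_off
from scipy.spatial.transform import Rotation as R
def rot(o):
    o=np.asarray(o,float)
    return o if o.shape==(3,3) else R.from_rotvec(o).as_matrix()
def K(c):
    f=240/np.tan(np.radians(c["vertical_fov"])/2); return f
def rays(c,uv):
    f=K(c); uv=np.atleast_2d(np.asarray(uv,float))
    d=(uv-[c["cx"],c["cy"]])/f; s=d.copy()
    for _ in range(20): s=d/(1+c["k1"]*(s**2).sum(1,keepdims=True))
    return np.c_[s,np.ones(len(s))]
def plane(c,uv,z):
    w=rays(c,uv)@rot(c["orientation"]).T; p=np.asarray(c["position"])
    return p+w*((z-p[2])/w[:,2])[:,None]
def cloud(c):
    v,u=np.mgrid[0:480,0:640]; r=rays(c,np.c_[u.ravel(),v.ravel()])
    P=(r*c["depth"].reshape(-1,1))@rot(c["orientation"]).T+c["position"]
    return P.reshape(480,640,3)
def save(c,n,box=None,k=1):
    im=c["frame"][...,::-1]
    if box: im=im[box[1]:box[3],box[0]:box[2]]
    if k!=1: im=cv2.resize(im,None,fx=k,fy=k,interpolation=cv2.INTER_CUBIC)
    cv2.imwrite("pics/"+n+".png",im)
E
python3 - <<'E'
from h import *
import pickle
for n in("scene","top"):
    c=camera(n); save(c,n+"0"); pickle.dump(c,open(n+"0.pkl","wb"))
    print(n,c["position"],c["orientation"],c["vertical_fov"],c["cx"],c["cy"],c["k1"])
print(manip.observe())
E
```

```text
pics
scene [1162.49611988 -618.69914244  741.34627125] [-2.09025529 -0.7797862   0.42704153] 50.21284259534876 316.7135093043736 234.2970540549826 -0.020265335420505508
top [ 378.43276325   49.32682054 1258.73514545] [-2.1793419   2.12917193 -0.08784101] 48.43440722682128 315.35940080341885 235.67544278620335 -0.0009240525206648264
{'time': 0.1, 'qpos': array([ 1.21950941,  0.41791225, -0.01025684,  1.61409528,  0.00471731,
        1.11073398, -0.05299551]), 'qd': array([-0.00097149, -0.00272053,  0.00030042, -0.00287242,  0.00109067,
       -0.00107439,  0.00078687]), 'joint_efforts': array([ 2.87050738e-03, -8.52582693e+01,  6.40960224e-01, -4.26694643e+01,
       -4.88087547e-02,  1.64639053e-02,  1.10761939e-04]), 'tool_pos': array([ 190.38787618, -594.93615591,  204.89720511]), 'ee_rot': array([-3.10291170e+00, -4.84466519e-01,  4.59477575e-04]), 'contact_force': array([-0.42486949,  0.40308395, -0.83545247]), 'moment': array([ 0.01590231,  0.03028459, -0.04537289]), 'finger_force': 0.0, 'width': 0.9956685081809742}
```

View pics/scene0.png

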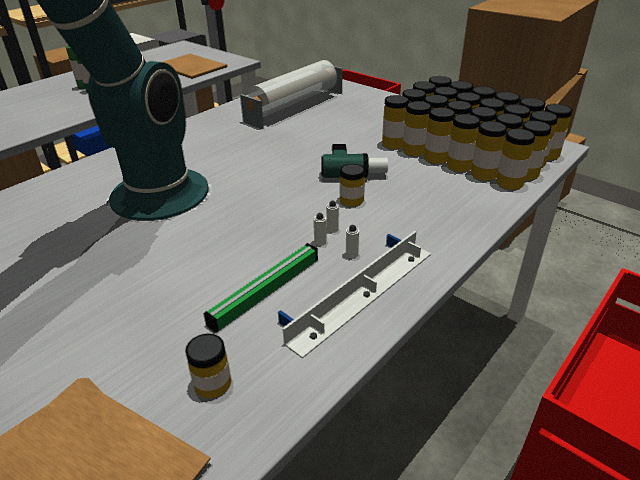

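View pics/top0.png

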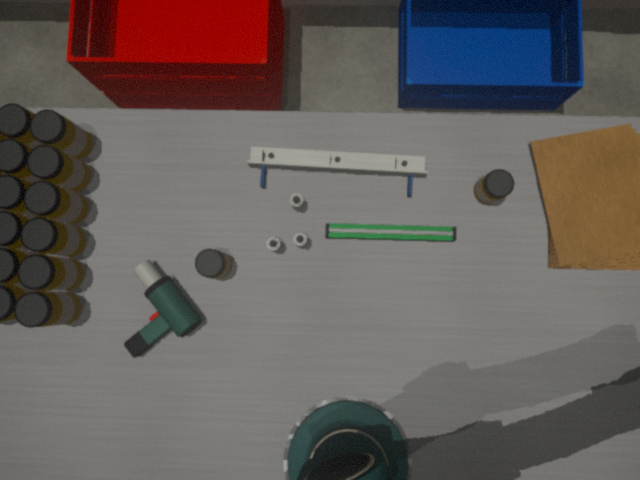

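The top view shows the rail from (327,231) to (455,234), the bay plate from (249,150) to (427,168), and the stops at (263,177) and (410,187). The jars are at (211,263) and (497,185), and the heat gun is at (170,305). There are three post-like things in the top view: (298,201), (301,240) and (274,244). The one at (298,201) is farthest from the base at (345,450) and stands in front of the left part of the bay, so it fits. I'll measure and confirm it with a crop.

Run:
```python
from h import *
import pickle
c=pickle.load(open("top0.pkl","rb")); im=c["frame"]; hsv=cv2.cvtColor(im,cv2.COLOR_RGB2HSV)
save(c,"crop0",(230,130,520,290),2.7)
P=cloud(c)
# rail
m=cv2.inRange(hsv,(45,110,60),(75,255,255)); m[:, :310]=0
n,l,s,ce=cv2.connectedComponentsWithStats(m); print("green",[(s[i].tolist()) for i in range(1,n) if s[i][4]>50])
ys,xs=np.nonzero(m); W=plane(c,np.c_[xs,ys],36)
r=cv2.minAreaRect(W[:,:2].astype(np.float32)); print("rail",r)
print("depth z rail",np.median(P[ys,xs,2]))
# blue stops
m=cv2.inRange(hsv,(100,110,40),(125,255,255)); m[:130]=0
n,l,s,ce=cv2.connectedComponentsWithStats(m)
for i in range(1,n):
    if s[i][4]>20:
        ys,xs=np.nonzero(l==i); W=plane(c,np.c_[xs,ys],30)
        print("stop",s[i].tolist(),cv2.minAreaRect(W[:,:2].astype(np.float32)))
# posts & jars: depth based
for n,u,v,w,z in(("post",298,201,12,85),("d1",301,240,12,85),("d2",274,244,12,85),("jar1",211,263,24,95),("jar2",497,185,24,95)):
    Q=P[v-w:v+w,u-w:u+w].reshape(-1,3); T=Q[np.abs(Q[:,2]-z)<12]
    print(n,len(T),(T.min(0)+T.max(0))[:2]/2,T.max(0)-T.min(0),np.median(T[:,2]),Q[:,2].max())
# plate top
Q=P[140:185,240:435].reshape(-1,3); T=Q[(np.abs(Q[:,2]-45)<7)]
print("plate",len(T),cv2.minAreaRect(T[:,:2].astype(np.float32)),Q[:,2].max())
```

```text
green [[329, 224, 124, 7, 408], [329, 233, 124, 8, 581]]
rail ((521.6411743164062, -89.92314147949219), (282.35223388671875, 31.109590530395508), 89.64013671875)
depth z rail 33.93046455629678
stop [261, 166, 4, 20, 43] ((649.4205322265625, 210.24415588378906), (5.051993370056152, 45.627899169921875), 88.00428009033203)
stop [408, 175, 4, 20, 40] ((634.843994140625, -134.40292358398438), (5.995724678039551, 45.31340408325195), 84.72566986083984)
post 62 [587.16089618 125.52701025] [22.70903913 24.8194117  14.05797276] 77.57617248437646 1258.7351454518298
d1 63 [495.81264035 115.16564745] [24.66259364 26.67491651 14.08227371] 77.96335573359352 1258.7351454518298
d2 58 [485.59105969 175.53091079] [24.60352019 22.29442751 13.71917034] 79.34201992912415 1258.7351454518298
jar1 686 [438.953339   312.04099977] [63.69616701 63.47115554 18.59726746] 95.48660460125723 1258.7351454518298
jar2 705 [ 628.64036841 -321.18477031] [63.24362893 65.91474129 19.38746691] 95.48581388357411 1258.7351454518298
plate 510 ((671.1737060546875, 36.14990234375), (419.141845703125, 7.545490741729736), 87.599853515625) 1258.7351454518298
```

View pics/crop0.png

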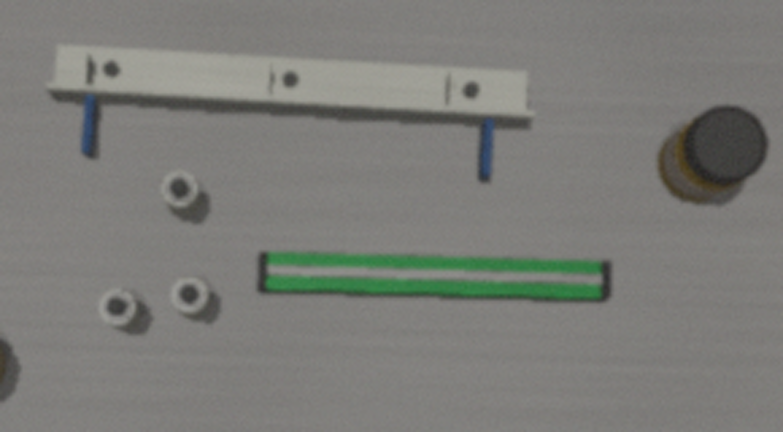

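The crop confirms the post at (298,201). In bay coordinates that is about (-84, +86), while the other two are decoys near the robot.

- **Bay:** origin is about (667.5, 36.5), turned about 2.4°.
- **Rail:** centre is about (521.6, -90), with ends at y = +60 and -240.
- **Plan:** push the left end forward until the rail is at about 17°. Then push the right end along the axis so the rail slides in behind the post, and finally push the right end to the plate.

I'll approach now.

move_arm(commands=[[[0.11,0.133,0],0.66,1],[[0.11,0.133,0],0.66,1],[[0.11,0.133,0],0.66,1],[[0.11,0.133,0],0.66,1],[[0.11,0.133,0],0.66,1],[[0.11,0.133,0],0.66,1],[[0.11,0.133,0],0.66,1],[[0.11,0.133,0],0.66,1],[[0,0.133,0],0,1],[[0,0.133,0],0,1],[[0,0.133,0],0,1],[[0,0.133,0],0,1]])

```text
time: 1.6
tool_pos: [454.3, -115.2, 205.3]
ee_rot: [-2.565, -1.814, 0.0]
contact_force: [-0.0, -0.2, 0.3]
width: 0.005
finger_force: 0.0
```

move_arm(commands=[[[0.007,0.131,0],0,1],[[0.007,0.131,0],0,1],[[0.007,0.131,0],0,1],[[0.007,0.131,0],0,1],[[0,0,-0.12],0,1],[[0,0,-0.12],0,1],[[0,0,-0.12],0,1],[[0,0,-0.12],0,1],[[0,0,-0.1],0,1],[[0,0,-0.06],0,1],[[0,0,0],0,1]])

```text
time: 2.98
tool_pos: [462.4, 40.9, 12.8]
ee_rot: [-2.564, -1.814, 0.002]
contact_force: [0.8, 1.2, -0.4]
width: 0.009
finger_force: 0.0
```

move_arm(commands=[[[0.035,0,0],0,1],[[0.035,0,0],0,1],[[0.033,0,0],0,1],[[0.033,0,0],0,1],[[0.033,0,0],0,1],[[0.033,0,0],0,1],[[0.033,0,0],0,1],[[0.033,0,0],0,1],[[0.033,0,0],0,1],[[0.02,0,0],0,1],[[0,0,0],0,1]])

```text
time: 4.35
tool_pos: [559.7, 40.8, 13.4]
ee_rot: [-2.565, -1.814, -0.001]
contact_force: [0.1, -0.4, -0.6]
width: 0.006
finger_force: 0.0
```

```bash
cat >> h.py <<'E'
# bay frame
A=np.radians(2.4); BO=np.array([667.5,36.5]); BX=np.array([np.cos(A),-np.sin(A)]); BY=np.array([np.sin(A),np.cos(A)])
def bay(p): d=np.asarray(p)-BO; return np.array([d@BX,d@BY])
def rail(name=None):
    c=camera("top")
    hsv=cv2.cvtColor(c["frame"],cv2.COLOR_RGB2HSV)
    m=cv2.inRange(hsv,(45,110,60),(75,255,255)); m[:,:240]=0; m[300:]=0
    ys,xs=np.nonzero(m); W=plane(c,np.c_[xs,ys],35)[:,:2]
    r=cv2.minAreaRect(W.astype(np.float32)); b=cv2.boxPoints(r)
    b=b[np.argsort(b[:,1])]; L=b[2:].mean(0); Rr=b[:2].mean(0); C=(L+Rr)/2; u=(L-Rr)/np.linalg.norm(L-Rr)
    print("size",np.round(r[1],1),"yaw to x deg",round(float(np.degrees(np.arctan2(u[0],u[1]))),2))
    for n,p in(("C",C),("L",C+150*u),("R",C-150*u)): print(n,"world",np.round(p,1),"bay",np.round(bay(p),1))
    if name: save(c,name,(180,120,520,300),2.3)
    return c
E
python3 - <<'E'
from h import *
rail()
s=manip.observe(); print(s["time"],s["tool_pos"],s["contact_force"])
E
```

```text
size [126.1  31.7] yaw to x deg 18.04
C world [ 521.2 -163. ] bay [-137.8 -205.5]
L world [567.6 -20.4] bay [-97.4 -61. ]
R world [ 474.7 -305.6] bay [-178.3 -349.9]
4.4 [559.40291173  40.88581601  13.40940439] [-0.85232776 -0.10447063  0.16236041]
```

The gripper hides the left part of the rail. The rail's yaw is 18°, and its right end is at about (499,-231). I'll push about 14 mm more, then back off, lift and swing to the right.

move_arm(commands=[[[0.025,0,0],0,1],[[0.025,0,0],0,1],[[0,0,0],0,1],[[-0.08,0,0],0,1],[[-0.1,0,0],0,1],[[0,0,0.2],0,1],[[0,0,0.2],0,1],[[-0.08,-0.15,0],-0.1,1],[[-0.08,-0.15,0],-0.1,1],[[-0.08,-0.15,0],0,1],[[-0.05,-0.15,0],0,1],[[0,-0.15,0],0,1]])

```text
time: 5.9
tool_pos: [432.4, -185.8, 133.9]
ee_rot: [2.595, 1.768, -0.0]
contact_force: [0.5, 1.0, -0.0]
width: 0.003
finger_force: 0.0
```

move_arm(commands=[[[0,-0.15,0],0,1],[[0,-0.15,0],0,1],[[0,-0.15,0],0,1],[[0,0,0],0,1]])

```text
time: 6.4
tool_pos: [432.5, -322.4, 133.2]
ee_rot: [2.599, 1.763, -0.0]
contact_force: [-0.4, 0.1, -0.7]
width: 0.004
finger_force: 0.0
```

Run:
```python
from h import *
rail("r1")
s=manip.observe(); print(s["time"],s["tool_pos"],s["contact_force"])
```

```text
size [283.3  31.4] yaw to x deg 21.92
C world [553.3 -86.6] bay [-108.9 -127.8]
L world [609.3  52.5] bay [-58.8  13.6]
R world [ 497.3 -225.8] bay [-159.  -269.2]
6.45 [ 432.96092804 -320.17271844  133.21631671] [-0.20040017  0.61271581 -0.11444918]
```

move_arm(commands=[[[0.086,0.105,0],0,1],[[0.086,0.105,0],0,1],[[0,0,-0.15],0,1],[[0,0,-0.15],0,1],[[0,0,-0.1],0,1],[[0,0,0],0,1]])

```text
time: 7.2
tool_pos: [484.0, -254.4, 12.1]
ee_rot: [-2.592, -1.77, 0.002]
contact_force: [0.0, 0.6, 1.1]
width: 0.005
finger_force: 0.0
```

move_arm(commands=[[[0.019,0.031,0],0,1],[[0.0124,0.031,0],0,1],[[0.0124,0.031,0],0,1],[[0.0124,0.031,0],0,1],[[0.0124,0.031,0],0,1],[[0.0124,0.031,0],0,1],[[0.0124,0.031,0],0,1],[[0.0124,0.031,0],0,1],[[0,0,0],0,1]])

```text
time: 8.32
tool_pos: [517.0, -180.4, 13.3]
ee_rot: [-2.594, -1.771, -0.001]
contact_force: [-1.2, -0.5, -0.2]
width: 0.007
finger_force: 0.0
```

Run:
```python
from h import *
rail("r2")
s=manip.observe(); print(s["time"],s["tool_pos"],s["contact_force"])
```

```text
size [281.2  31.6] yaw to x deg 21.55
C world [573.4 -31.5] bay [-91.2 -71.8]
L world [628.5 108.1] bay [-42.   69.9]
R world [ 518.3 -171. ] bay [-140.4 -213.5]
8.375 [ 516.66463001 -180.99519749   13.26573766] [0.08538811 0.34450184 0.08148571]
```

View pics/r2.png

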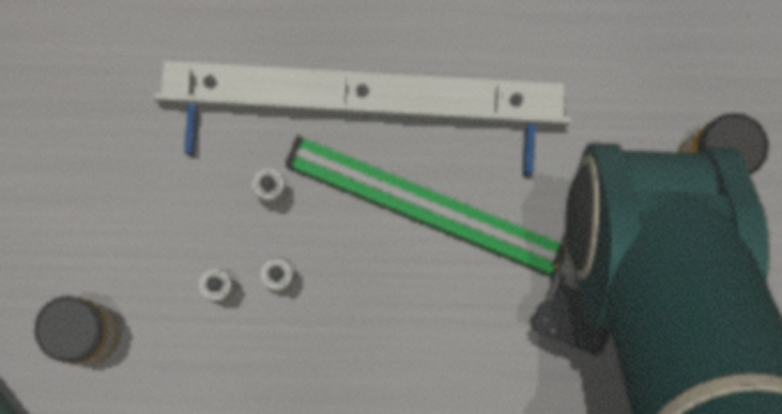

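The rail's left end is just to the right of the post and lined up with the gap, with about 14 mm of clearance to the sleeve. I'll keep pushing along its axis for about 74 mm.

move_arm(commands=[[[0.012,0.031,0],0,1],[[0.012,0.031,0],0,1],[[0.012,0.031,0],0,1],[[0.012,0.031,0],0,1],[[0.012,0.031,0],0,1],[[0.012,0.031,0],0,1],[[0.012,0.031,0],0,1],[[0.004,0.01,0],0,1],[[0,0,0],0,1]])

```text
time: 9.5
tool_pos: [543.2, -113.4, 13.5]
ee_rot: [2.596, 1.77, 0.001]
contact_force: [0.4, -0.5, -0.3]
width: 0.004
finger_force: 0.0
```

Run:
```python
from h import *
rail("r3")
s=manip.observe(); print(s["time"],s["tool_pos"],s["contact_force"])
```

```text
size [276.3  32.3] yaw to x deg 21.62
C world [600.2  37.8] bay [-67.3  -1.5]
L world [655.5 177.3] bay [-17.9 140.1]
R world [ 545.  -101.6] bay [-116.6 -143.1]
9.55 [ 543.13094028 -113.65365595   13.49339433] [ 0.71061296 -0.45691199  0.41253612]
```

The left end is behind the post at bay (-19, 137). I'll nudge it 6 mm more, then take the fingers round to the robot side of the rail's right half.

move_arm(commands=[[[0.0074,0.0186,0],0,1],[[0,0,0],0,1],[[-0.018,-0.0465,0],0,1],[[-0.018,-0.0465,0],0,1],[[-0.108,0.043,0],0,1],[[-0.108,0.043,0],0,1],[[0.068,0.107,0],0.64,1],[[0.068,0.107,0],0.64,1],[[0.068,0.107,0],0.64,1],[[0,0,0],0,1]])

```text
time: 10.8
tool_pos: [531.7, -12.5, 13.5]
ee_rot: [-2.261, -2.181, -0.002]
contact_force: [1.0, -0.5, 0.5]
width: 0.005
finger_force: 0.0
```

move_arm(commands=[[[0.03,-0.0013,0],0,1],[[0.03,-0.0013,0],0,1],[[0.03,-0.0013,0],0,1],[[0.03,-0.0013,0],0,1],[[0.03,-0.0013,0],0,1],[[0.03,-0.0013,0],0,1],[[0.03,-0.0013,0],0,1],[[0,0,0],0,1]])

```text
time: 11.8
tool_pos: [594.6, -16.5, 13.5]
ee_rot: [2.264, 2.177, 0.001]
contact_force: [-1.2, -0.6, 0.2]
width: 0.0
finger_force: 0.0
```

Run:
```python
from h import *
rail("r4")
s=manip.observe(); print(s["time"],s["tool_pos"],bay(s["tool_pos"][:2]),s["contact_force"])
```

```text
size [151.   33.1] yaw to x deg 9.39
C world [643.8 108.8] bay [-26.7  71.3]
L world [668.2 256.8] bay [ -8.5 220.2]
R world [619.3 -39.2] bay [-45.  -77.6]
11.85 [594.24732728 -16.42829993  13.48005179] [-70.97201052 -55.94937638] [-0.65628455  0.60179834  0.18045463]
```

View pics/r4.png

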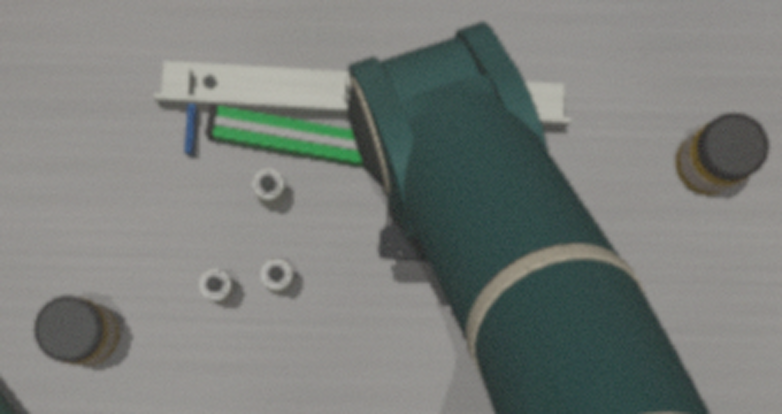

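The rail is at 7° to the plate, with its left end against the plate at about y = +153. I'll keep pushing until it is flush.

move_arm(commands=[[[0.02,-0.0008,0],0,1],[[0.02,-0.0008,0],0,1],[[0.02,-0.0008,0],0,1],[[0.017,-0.0008,0],0,1],[[0.01,0,0],0,1],[[0,0,0],0,1]])

```text
time: 12.6
tool_pos: [620.3, -17.5, 13.4]
ee_rot: [2.264, 2.177, 0.001]
contact_force: [0.4, 1.1, -0.4]
width: 0.004
finger_force: 0.0
```

move_arm(commands=[[[0.007,0,0],0,1],[[0,0,0],0,1]])

```text
time: 12.85
tool_pos: [622.0, -17.6, 13.4]
ee_rot: [-2.265, -2.177, 0.0]
contact_force: [-1.4, -0.4, 1.5]
width: 0.008
finger_force: 0.8
```

move_arm(commands=[[[0.007,0,0],0,1],[[0,0,0],0,1]])

```text
time: 13.1
tool_pos: [622.3, -17.5, 13.1]
ee_rot: [-2.263, -2.176, 0.005]
contact_force: [-15.4, 0.8, 9.8]
width: 0.004
finger_force: 7.5
```

Against the plate there (15 N). I'll back off, lift clear and look.

move_arm(commands=[[[-0.1,0,0],0,1],[[-0.15,0,0],0,1],[[0,0,0.15],0,1],[[-0.1,-0.15,0.1],0,1],[[-0.1,-0.15,0.1],0,1],[[0,-0.15,0],0,1],[[0,-0.15,0],0,1],[[0,-0.15,0],0,1],[[0,-0.15,0],0,1],[[0,0,0],0,1]])

```text
time: 14.35
tool_pos: [488.6, -291.1, 118.3]
ee_rot: [2.269, 2.171, -0.001]
contact_force: [0.4, 1.5, -0.8]
width: 0.008
finger_force: 0.0
```

Run:
```python
from h import *
c=rail("r5")
hsv=cv2.cvtColor(c["frame"],cv2.COLOR_RGB2HSV)
m=cv2.inRange(hsv,(100,110,40),(125,255,255)); m[:130]=0; m[250:]=0
n,l,s,ce=cv2.connectedComponentsWithStats(m)
for i in range(1,n):
    if s[i][4]>15:
        ys,xs=np.nonzero(l==i); print("stop bay y",[round(float(v),1) for v in bay(plane(c,np.c_[xs,ys],30)[:,:2].mean(0))])
st=manip.observe(); print(st["time"],st["tool_pos"],st["contact_force"])
d=camera("scene"); save(d,"s5",(260,190,460,340),3.5)
```

```text
size [281.8  32.6] yaw to x deg 2.25
C world [651.3  46. ] bay [-16.6   8.8]
L world [657.2 195.9] bay [-17.  158.8]
R world [ 645.4 -103.9] bay [ -16.2 -141.2]
stop bay y [-25.7, 173.1]
stop bay y [-25.6, -172.8]
14.4 [ 488.98645529 -288.71814619  118.29402948] [-0.50916662  1.08770318 -1.70870842]
```

View pics/r5.png

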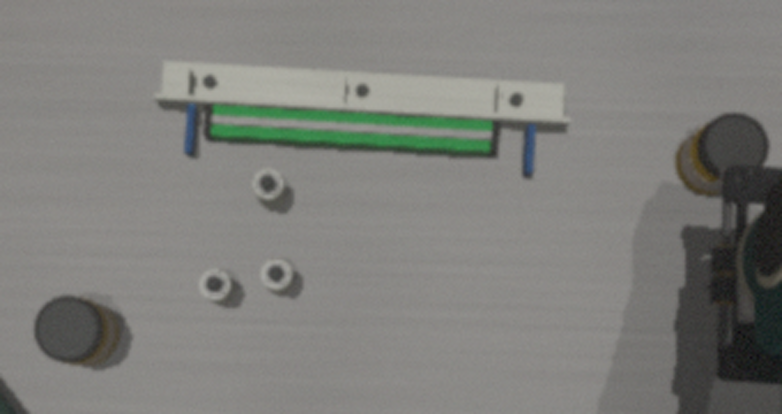

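View pics/s5.png

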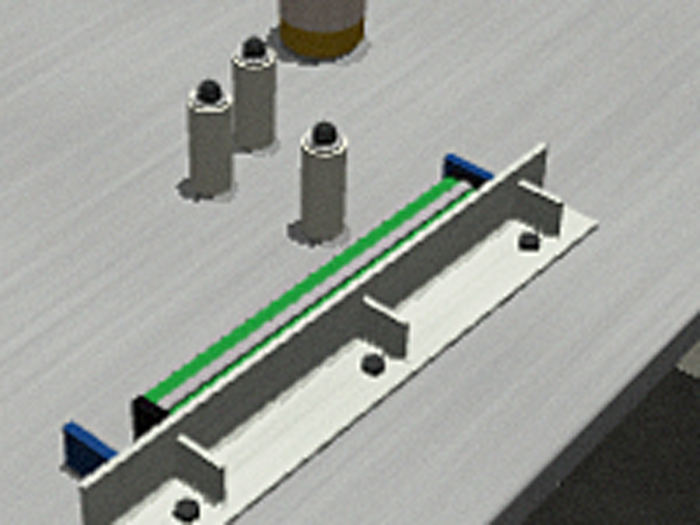

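The rail lies along the plate, with its ends at bay x = -17.0 and -16.2 and y = +159 and -141. It sits between the stops, and the jars and posts have not moved. The left end may be under 1 mm off, so I'll press lightly left of centre, to the right of the post, to seat it.

move_arm(commands=[[[0.03,0.153,0],0,1],[[0.03,0.153,0],0,1],[[0.03,0.153,0],0,1],[[0.03,0.153,0],0,1],[[0.03,0.153,0],0,1],[[0.03,0.153,0],0,1],[[0.03,0.153,0],0,1],[[0.03,0.153,0],0,1],[[0,0,0],0,1]])

```text
time: 15.58
tool_pos: [560.6, 85.1, 118.8]
ee_rot: [-2.256, -2.185, -0.003]
contact_force: [0.4, -0.5, -0.2]
width: 0.006
finger_force: 0.0
```

move_arm(commands=[[[0,-0.03,0],0,1],[[0,0,-0.15],0,1],[[0,0,-0.15],0,1],[[0,0,-0.04],0,1],[[0,0,0],0,1],[[0.05,0,0],0,1],[[0.05,0,0],0,1],[[0.05,0,0],0,1],[[0.04,0,0],0,1],[[0.01,0,0],0,1],[[0,0,0],0,1]])

```text
time: 16.95
tool_pos: [621.0, 70.6, 16.7]
ee_rot: [2.265, 2.177, 0.0]
contact_force: [-0.6, 0.3, -0.6]
width: 0.006
finger_force: 0.0
```

move_arm(commands=[[[0.007,0,0],0,1],[[0.007,0,0],0,1],[[0,0,0],0,1]])

```text
time: 17.32
tool_pos: [625.4, 70.6, 16.4]
ee_rot: [-2.265, -2.177, 0.0]
contact_force: [0.9, -0.1, -0.6]
width: 0.008
finger_force: 0.0
```

move_arm(commands=[[[0.005,0,0],0,1],[[0,0,0],0,1]])

```text
time: 17.58
tool_pos: [625.9, 70.7, 16.3]
ee_rot: [-2.264, -2.177, 0.003]
contact_force: [-5.7, -0.1, 4.5]
width: 0.009
finger_force: 3.2
```

It is firm here too. The two contact points give a slope of 2.3°, the same as the plate, so the rail is flush. I'll withdraw and do a final check.

move_arm(commands=[[[-0.1,0,0],0,1],[[-0.1,0,0],0,1],[[0,0,0.15],0,1],[[0,0,0.2],0,1],[[-0.05,-0.15,0.1],0,1],[[-0.05,-0.15,0],0,1],[[-0.05,-0.15,0],0,1],[[-0.05,-0.15,0],0,1],[[0,-0.15,0],0,1],[[0,-0.15,0],0,1],[[0,0,0],0,1],[[0,0,0],0,1]])

```text
time: 19.08
tool_pos: [506.8, -198.7, 151.4]
ee_rot: [-2.264, -2.178, -0.0]
contact_force: [0.1, 0.9, -0.7]
width: 0.007
finger_force: 0.0
```

Run:
```python
from h import *
rail()
s=manip.observe(); print(s["time"],s["tool_pos"],np.abs(s["qd"]).max(),s["contact_force"])
```

```text
size [281.8  32.4] yaw to x deg 2.35
C world [651.2  46. ] bay [-16.7   8.8]
L world [657.4 195.9] bay [-16.8 158.8]
R world [ 645.1 -103.8] bay [ -16.5 -141.2]
19.125 [ 506.95424015 -198.31617947  151.49145857] 0.008319476189027793 [-0.02212945  1.21240755 -0.09626834]
```

```bash
python3 -c "
from cell import sign_off
print(sign_off())"
```

```text
the job is handed in; nothing more can be done
None
```

The job is handed in: the rail lies flush along the back plate between the two blue stops (about 11 and 29 mm clear), put there by pushing only, with the jars and heat gun left alone and about 19 s used.

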